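# Run the funnel board out over the sample bottle and hold it

### The arm

A 6-joint arm with a two-finger parallel gripper is mounted at the origin on the work surface. World frame = base frame: x ahead of the robot, y to its left, z up, the work surface at z = 0. Lengths are in m, angles in rad, forces in N, time in s.
With the tool pointing down it reaches from about 0.275 to 0.75 m from the base axis. Payload 10.2 kg.
Tool frame: the origin (TCP) lies between the finger pads; the fingertips stand 8 mm ahead of it and the grasp point (between the pads) lies 11 mm behind it; y points along the fingers, z is the direction in which the jaws open and shut, and the axes are right-handed (so a half turn about y gives the same grasp; the last joint's range is limited). The gripper opens to 85 mm and grips with 20 to 120 N. Pads are 22 mm wide; open, the fingers measure 114 mm over their backs; the gripper's body (76 mm by 85 mm) begins 54 mm behind the grasp point. The pads swing forward as they close: fully open they stand 13 mm farther back than shut.
Start: joints at [-1.41, 0.313, 1.498, -0, 1.331, -0.223], TCP at [0.197, -0.487, 0.211] pointing down, gripper open.
Joint ranges: [-2.94, 2.94], [-0.97, 2.17], [0.19, 2.56], [-1.23, 4.37], [0.02, 3.11], [-2.88, 2.88]. Speed limits (rad/s): [2.39, 2.39, 3.01, 3.14, 3.14, 3.14].

### API

Orientations are given as a rotation vector (axis times angle).
In Python, from bench import env gives the robot as it stands.
- The arm moves only by the tool carry_out, never from a script. Its argument "series" is a list of rows, each an object of numbers: "x", "y", "z": the shift along the world's x, y, z in mm; "rx", "ry", "rz": the turn, a rotation vector about the world's x, y, z in rad; "jaw": the opening, from 0 (shut) to 1 (fully open). A call has exactly 5 rows; each row is the pose to reach, as a shift and turn from the pose commanded when the call began; what a row does not reach only later rows make up. A row lasts 1/10 s, in which the tool goes at most 50 mm and 8.59 degrees, less where a joint would pass 70% of its speed; a pose out of reach is approached as far as the arm can. A call with a gripper value outside its range is refused whole. The fingers move at their own pace and stop on an object; the grip force is fixed at half the most. Time passes only in rows, so rows that repeat a pose let the fingers close, or fill a call up. It gives the time, the measured TCP pose, the force and the opening at its end, in the units of the state.
- env.state(): the state, without advancing time (a new reading comes with each control period).
- env.read_camera(name): name is "scene" or "top" or "wrist"; returns a dict with "color" (384x512x3 uint8, red, green, blue), "z_map" (384x512 float32, m along the optical axis (not along the pixel's ray), 0 where there is no reading), "fov_y" (degrees; the focal length in pixels is half the picture's height over the tangent of half this angle, whatever the lens; pixels are square), "cx", "cy" (the principal point, pixels), "cam_to_world" (4x4, takes a point from camera to world coordinates). Camera axes: x right, y down, z forward; pixel columns grow to the right and rows downward; lengths in m; the calibration is good to about 2 mm. A picture is of the moment at which its call begins.
- env.hand_in(): hands the job in, once; it reports no verdict.
The state is a dict: "clock": time; "joints": joint angles; "qd": joint speeds; "joint_efforts": joint torques, N m; "eef_pos": TCP position; "tcp_rot": TCP orientation; "force": force on the tool from outside, world axes, zero at the start; "moment": the same for the moment, N m; "opening": finger opening in m.
Only numpy, scipy, OpenCV 4.12 (cv2) and the standard library are available. Lean on these libraries where they do the work, as an engineer would, in place of code of your own. Each camera call takes 0.05 s, during which the arm holds its last target.

### The job

Slide the wooden funnel board outward along the top of the concrete block until the funnel's spout is centred above the open mouth of the amber bottle. The board is front-heavy and would tip off the block that far out, so keep it lying level on the block and finish while still holding it, without letting go. Do not lift the board off the block, do not let it tip, and leave the bottle and the other things on the bench where they stand.

Things in the scene. Friction and masses are not known exactly. Their poses are not given: they have to be found in the camera images.
- block: Fixed grey concrete block, 190 mm long (its x) by 140 mm wide (its y) by 150 mm high, two openings through its sides; top is flat. Origin: centre of its underside. Its x axis points outward, towards the bottle; it stands within 0.25 rad of world +y.
- block_edge (a point): Middle of the block's outward top edge, 95 mm along the block's x from its centre, 150 mm above the bench.
- board: Loose pale wooden board, 400 mm long (its x), 70 wide (its y), 16 thick (z up), lying on the block and sticking out over both ends, 0.45 to 0.85 kg. Origin: centre of its underside; x points outward to its funnel end. A wooden cleat stands on its tail; at x = +165 mm a white porcelain funnel (bowl 66 mm across, rising 51 mm above the board's top) sits on a steel plate.
- board_mid (a point): Centre of the board (halfway through its thickness), axes as the board's. The centre of mass is about 50 mm from here towards the funnel: at the start it lies over the block, at the goal 40 to 90 mm beyond the block's edge, so that, let go, the board tips.
- cleat (a point): Centre of the cleat, the board's grip: an upright wooden batten 22 mm thick along the board, 60 mm across it, 45 mm high above the board's top (this point is 22.5 mm above the board's top), at x = -180 mm from the board's middle, 20 mm from the tail end. Axes as the board's.
- spout (a point): Lower end of the funnel's spout (16 mm across, through the board), on its axis, 345 mm ahead of the cleat along the board and 25 mm below the board's underside; about 15 mm higher than the bottle's mouth.
- bottle: Loose open amber glass bottle, 84 mm across, 110 mm tall, about 0.45 kg, upright on the bench beyond the block's outward end, in line with the block to about 12 mm. Origin: centre of its underside.
- mouth (a point): Centre of the bottle's open mouth (52 mm wide inside), at its rim, 110 mm above the bench.
- beaker: Bystander: clear glass beaker, 72 mm across, 90 mm tall. Origin: centre of its underside.
- reagent: Bystander: white jar with black cap, 60 mm across, 110 mm tall. Origin: centre of its underside.
- paper_box: Bystander: flat cardboard box 110 x 110 x 30 mm. Origin: centre of its underside.
There are look-alikes about, which are no part of the job. There is more than one size of the block; the job needs the larger. There is more than one size of the bottle; the one meant has the size given above.

How it is judged:
At the end, for the whole second after the job is handed in: The spout's axis is within 12 mm (seen from above) of the centre of the bottle's mouth; the board lies on the block, level within 0.06 rad, still, held by the robot (touching it with at least 0.5 N) and not carried by the bottle, which stands upright (horizontal distance between spout and mouth below 0.012 m and angle between board's own z axis and vertical below 0.06 rad and contact force between board and block above 0.3 N and contact force between any of the fingers, the arm and board above 0.5 N and contact force between board and bottle below 0.2 N and z of board in the frame of block_edge below 0.02 m and linear speed of board below 0.02 m/s and angle between bottle's own z axis and vertical below 0.1 rad); the arm keeps its last pose, push and grip.
It fails at once if the board tips (more than 0.2 rad) (angle between board's own z axis and vertical above 0.2 rad).
It fails at once if the board is lifted off the block (its middle more than 30 mm above the block's top) (z of board in the frame of block_edge above 0.03 m).
It fails at once if the bottle is moved by more than 20 mm (distance of bottle from where it was at the start of the episode above 0.02 m).
It fails at once if the beaker, jar or box nearby is moved by more than 20 mm (distance of any of beaker, reagent, paper_box from where it was at the start of the episode above 0.02 m).
It also fails if it takes over 32 s, if anything falls off the work surface, if the arm or the gripper's body presses on something with over 40 N, if the wrist force passes 120 N, or if a joint passes its speed limit or range.

## Working session

There is one attempt and no reset: what is moved stays moved. The work goes in short steps, Python scripts to look and compute and a tool call to move; the robot and the scene stay as the last step left them, time stands still between calls to the robot, and variables do not carry over. Pictures are saved under pics/ and viewed, and the job is handed in when it is done.

Besides the shell and the picture viewer there is one more tool, called after "Emit:" as name([rows], argument=value, ...), one row to a line, values as JSON. carry_out: Moves the arm, as the interface text tells. Its arguments: {"type":"object","properties":{"series":{"type":"array"}},"required":["series"]}

```bash
ls; mkdir -p pics; cat > h.py <<'E'
import numpy as np,cv2
from bench import env
def snap(n,tag):
    d=env.read_camera(n); np.savez(f'{tag}.npz',**d)
    cv2.imwrite(f'pics/{tag}.png',d['color'][:,:,::-1]); return d
def load(tag): return dict(np.load(f'{tag}.npz'))
def ray(d,u,v):
    f=d['color'].shape[0]/2/np.tan(np.radians(float(d['fov_y']))/2)
    M=d['cam_to_world']; r=np.array([(u-d['cx'])/f,(v-d['cy'])/f,1.])
    return M[:3,3],M[:3,:3]@r
def onplane(d,u,v,z):
    o,r=ray(d,u,v); return o+r*(z-o[2])/r[2]
def pts(d):
    f=d['color'].shape[0]/2/np.tan(np.radians(float(d['fov_y']))/2)
    v,u=np.mgrid[:384,:512]; z=d['z_map']
    P=np.stack([(u-d['cx'])/f*z,(v-d['cy'])/f*z,z],-1)
    M=d['cam_to_world']; P=P@M[:3,:3].T+M[:3,3]; P[z==0]=np.nan; return P
def tri(a,b):
    (o1,r1),(o2,r2)=a,b
    A=np.stack([r1,-r2],1); s=np.linalg.lstsq(A,o2-o1,rcond=None)[0]
    p,q=o1+r1*s[0],o2+r2*s[1]; return (p+q)/2,np.linalg.norm(p-q)
E
python3 - <<'E'
from h import *
for n in ['scene','top','wrist']:
    d=snap(n,n+'0'); print(n,d['fov_y'],d['cx'],d['cy'],d['cam_to_world'].round(3).tolist())
print(env.state())
E
```

```text
pics
scene 54.995417423907 255.67318800835318 192.66769854809746 [[0.422, 0.692, -0.586, 1.122], [0.907, -0.32, 0.275, -0.275], [0.003, -0.647, -0.762, 0.841], [0.0, 0.0, 0.0, 1.0]]
top 52.148534899444556 256.33854126113806 190.367107407295 [[-0.021, -0.987, 0.16, 0.392], [-1.0, 0.023, 0.009, -0.021], [-0.013, -0.16, -0.987, 1.008], [0.0, 0.0, 0.0, 1.0]]
wrist 70.48658387040729 254.39533094547735 194.88867707573075 [[0.375, -0.888, -0.267, 0.265], [-0.927, -0.36, -0.107, -0.46], [-0.001, 0.287, -0.958, 0.374], [0.0, 0.0, 0.0, 1.0]]
{'clock': 0.15, 'joints': array([-1.41041275e+00,  3.13281199e-01,  1.49823313e+00,  3.06057257e-05,
        1.33096046e+00, -2.23425363e-01]), 'qd': array([ 0.00104811, -0.00268788, -0.00257614, -0.00067214, -0.00062369,
        0.00166222]), 'joint_efforts': array([ 1.67807546e-03, -4.12365890e+01, -2.59797460e+01, -2.22727958e-04,
        3.17896775e-03,  5.93801147e-06]), 'eef_pos': array([ 0.1965419 , -0.48661769,  0.21109823]), 'tcp_rot': array([-0.39070405,  2.01212032, -2.01031578]), 'force': array([-0.16921598, -0.39234576, -0.55391582]), 'moment': array([-0.00461121, -0.02987991, -0.05275238]), 'opening': 0.0857150352172888}
```

View pics/scene0.png

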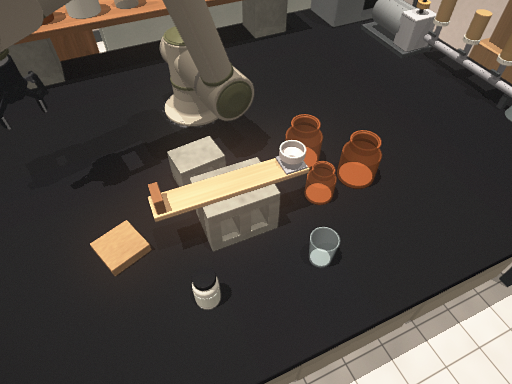

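View pics/top0.png

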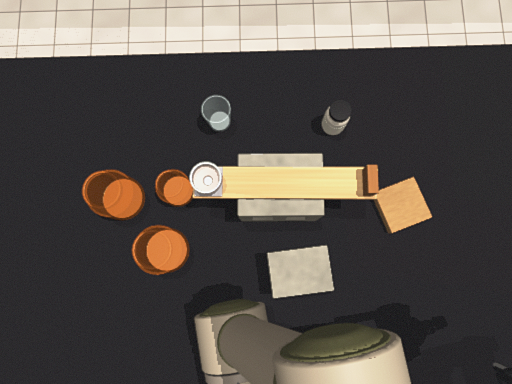

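View pics/wrist0.png

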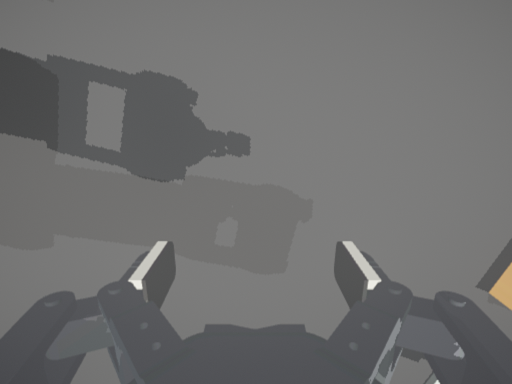

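The top picture has three amber vessels, at about (175,187), (113,194) and (160,250). There are two grey blocks, at (280,187) under the board and (300,271). Next I'll measure sizes.

```bash
python3 - <<'E'
from h import *
t=load('top0'); s=load('scene0')
P=pts(t);c=t['color']
hsv=cv2.cvtColor(c,cv2.COLOR_RGB2HSV)
for n,(u,v) in dict(board=(290,182),block=(280,161),blk2=(300,271),cleat=(371,178),floor=(280,120),plate=(222,190)).items(): print(n,P[v,u].round(4))
m=cv2.inRange(hsv,(3,130,60),(14,255,255))
k,l,st,ce=cv2.connectedComponentsWithStats(m)
for i in range(1,k):
    if st[i,4]>100: print(st[i],ce[i].round(1), np.nanmax(P[l==i][:,2]).round(3))
img=np.hstack([cv2.resize(c[140:230,150:400],None,fx=3,fy=3,interpolation=cv2.INTER_CUBIC)])
cv2.imwrite('pics/topcrop.png',img[:,:,::-1])
cv2.imwrite('pics/scenecrop.png',cv2.resize(s['color'][110:250,140:390],None,fx=3.2,fy=3.2,interpolation=cv2.INTER_CUBIC)[:,:,::-1])
E
```

```text
board [ 0.5457 -0.0864  0.1665]
block [ 0.5974 -0.067   0.1486]
blk2 [ 0.3527 -0.1063  0.1077]
cleat [ 0.5421 -0.25    0.2108]
floor [ 0.7462 -0.0786 -0.0022]
plate [0.5316 0.0621 0.1658]
[362 164  17  32 398] [370.7 179.6] 0.215
[  82  169   63   51 2460] [113.1 194.3] 0.152
[ 155  169   38   38 1114] [173.5 187.3] 0.113
[ 132  225   58   50 2253] [159.9 249.6] 0.153
```

View pics/topcrop.png

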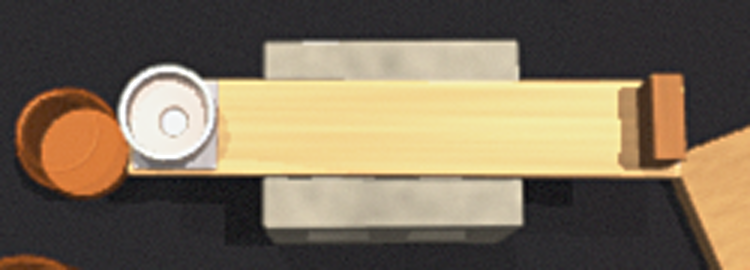

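View pics/scenecrop.png

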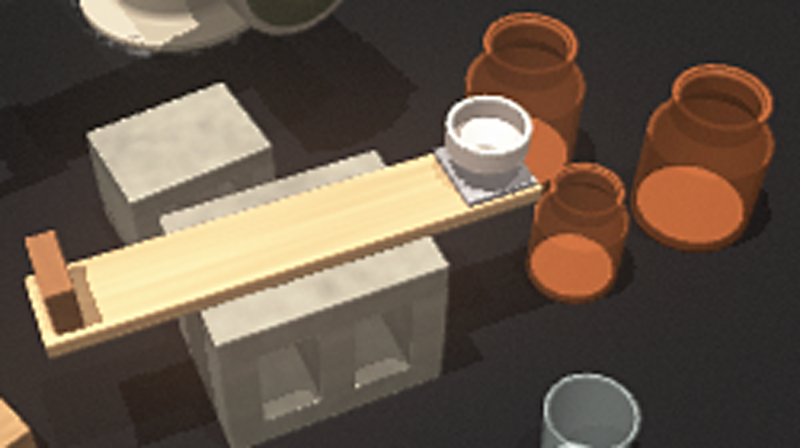

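```bash
cat > meas.py <<'E'
from h import *
def rect(p): 
    r=cv2.minAreaRect((p[:,:2]*1000).astype(np.float32)); return np.round(r[0],1),np.round(r[1],1),round(r[2],2)
def measure(ts,ss):
  for nm,d in (('top',load(ts)),('scene',load(ss))):
    P=pts(d);hsv=cv2.cvtColor(d['color'],cv2.COLOR_RGB2HSV)
    x,y,z=P[...,0],P[...,1],P[...,2]
    red=cv2.inRange(hsv,(0,90,40),(14,255,255))>0
    k,l,st,ce=cv2.connectedComponentsWithStats((red&(z>.19)&(z<.225)&(y<.0)).astype(np.uint8))
    i=1+st[1:,4].argmax(); q=P[(l==i)&(z>.203)]
    print(nm,'cleat top',len(q),rect(q),'z',np.median(q[:,2]).round(4))
    yl=cv2.inRange(hsv,(15,50,120),(32,255,255))>0
    k,l,st,ce=cv2.connectedComponentsWithStats((yl&(z>.158)&(z<.175)).astype(np.uint8))
    i=1+st[1:,4].argmax(); q=P[l==i]; print(nm,'board',len(q),rect(q),'z',np.median(q[:,2]).round(4))
    lo=cv2.inRange(hsv,(0,0,170),(180,60,255))>0
    q=P[(z>.19)&(z<.225)&lo&(y>-.05)&(x<.7)]; 
    if len(q)>5: (c,r)=cv2.minEnclosingCircle((q[:,:2]*1000).astype(np.float32)); print(nm,'funnel',len(q),np.round(c,1),round(r,1),'zmax',q[:,2].max().round(3))
    q=P[red&(z>.102)&(z<.118)&(y>.07)&(y<.19)&(x>.46)&(x<.62)]
    if len(q)>5: print(nm,'mouthring',len(q),rect(q),np.array(cv2.minEnclosingCircle((q[:,:2]*1000).astype(np.float32))[0]).round(1),cv2.minEnclosingCircle((q[:,:2]*1000).astype(np.float32))[1])
    g=(hsv[...,1]<60)&(z>.14)&(z<.156)&(abs(y)<.25)&(x<.7)
    k,l,st,ce=cv2.connectedComponentsWithStats(g.astype(np.uint8))
    q=P[g&(y<.05)]; print(nm,'block',len(q),rect(q),np.median(q[:,2]).round(4))
if __name__=='__main__':
    import sys; measure(sys.argv[1],sys.argv[2])
E
python3 meas.py top0 scene0
python3 - <<'E'
from h import *
for t,(a,b,c,d) in (('top0',(160,215,145,205)),('scene0',(150,200,295,345))):
    im=load(t)['color'][a:b,c:d]; cv2.imwrite(f'pics/b_{t}.png',cv2.resize(im,None,fx=10,fy=10,interpolation=cv2.INTER_CUBIC)[:,:,::-1])
E
```

```text
top cleat top 325 (array([ 540.4, -252.9]), array([22.7, 59.2]), 88.62) z 0.2108
top board 4539 (array([545.6, -73.2]), array([397.8,  69.8]), 88.6) z 0.1659
top funnel 444 [550.7  91.1] 32.9 zmax 0.221
top mouthring 84 (array([559.5, 175. ]), array([60.2, 28.2]), 0.94) [559.3 185.7] 30.130046844482422
top block 2523 (array([544.9, -66.5]), array([189.5, 139.8]), 89.11) 0.1499
scene cleat top 1795 (array([-445.1, -238.3]), array([477.3, 203. ]), 89.36) z 0.2148
scene board 2957 (array([545.7, -73.2]), array([397.5,  73.5]), 88.48) z 0.1663
scene funnel 249 [313.1  28.9] 277.9 zmax 0.225
scene mouthring 71 (array([558.9, 175. ]), array([63.2, 28.3]), 0.66) [558.8 185.8] 31.648319244384766
scene block 1560 (array([303.9, -60.6]), array([189.1, 624.3]), 88.93) 0.1502
```

View pics/b_top0.png

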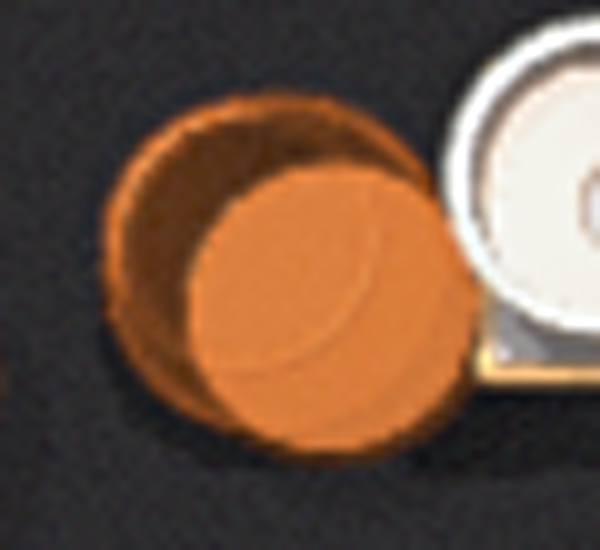

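View pics/b_scene0.png

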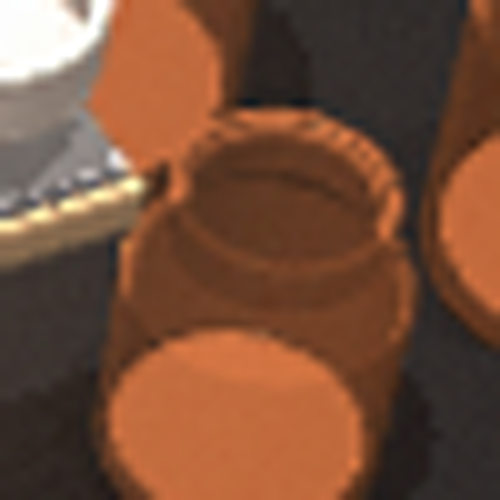

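```bash
python3 - <<'E'
from h import *
for t in('top0','scene0'):
    d=load(t);P=pts(d);hsv=cv2.cvtColor(d['color'],cv2.COLOR_RGB2HSV)
    x,y,z=P[...,0],P[...,1],P[...,2]
    red=cv2.inRange(hsv,(0,90,40),(14,255,255))>0
    for lo,hi in((.104,.116),(.05,.085),(-.01,.015)):
        q=P[red&(z>lo)&(z<hi)&(y>.12)&(y<.24)&(x>.49)&(x<.64)]
        if len(q)<6: print(t,lo,len(q));continue
        a=(q[:,:2]*1000).astype(np.float32); e=cv2.fitEllipse(a) 
        c,r=cv2.minEnclosingCircle(a); print(t,lo,len(q),np.round(c,1),round(r,1),np.round(e[0],1),np.round(e[1],1),'z',np.median(q[:,2]).round(3))
# rays: scene rim ellipse by pixels; plane z .11
s=load('scene0')
pp=[(175,180),(403,195),(270,108),(215,120),(350,128),(300,270),(225,240)]
w=np.array([onplane(s,295+(a+.5)/10-.5,150+(b+.5)/10-.5,.11)[:2]*1000 for a,b in pp]);print(w.round(1))
t=load('top0')
pp=[(105,240),(280,92),(160,122),(120,180),(370,120),(420,165),(115,320),(150,390),(215,432)]
w=np.array([onplane(t,145+(a+.5)/10-.5,160+(b+.5)/10-.5,.11)[:2]*1000 for a,b in pp]).astype(np.float32)
print(w.round(1),cv2.fitEllipse(w),cv2.minEnclosingCircle(w))
E
```

```text
top0 0.104 191 [559.8 192. ] 32.1 [559.4 191.5] [58.5 58.7] z 0.109
top0 0.05 301 [559.4 191.8] 42.2 [559.5 191.5] [77.6 78.9] z 0.078
top0 -0.01 299 [569.7 201.1] 55.7 [563.6 199.4] [ 59.3 102. ] z 0.008
scene0 0.104 140 [560.  191.8] 33.1 [560.1 192.4] [58.5 59.3] z 0.109
scene0 0.05 434 [561.  192.9] 43.2 [560.1 192.7] [78.6 78.9] z 0.071
scene0 -0.01 89 [550.4 193. ] 51.2 [553.1 197.1] [89.5 95.7] z 0.007
[[543.1 168.4]
 [574.3 222.4]
 [529.9 207.1]
 [527.5 190.6]
 [546.1 223.2]
 [586.5 181.8]
 [568.4 169.1]]
[[559.7 223.9]
 [594.  183.4]
 [587.5 211.5]
 [573.9 220.7]
 [586.8 162.2]
 [575.8 150.4]
 [540.7 221.2]
 [524.1 212.7]
 [513.9 197.4]] ((551.5162963867188, 182.29647827148438), (79.95476531982422, 90.89117431640625), 128.9799346923828) ((554.2174072265625, 186.20408630371094), 41.84432601928711)
```

```bash
python3 - <<'E'
from h import *
from scipy.spatial.transform import Rotation as R
d=load('scene0');P=pts(d);hsv=cv2.cvtColor(d['color'],cv2.COLOR_RGB2HSV);x,y,z=P[...,0],P[...,1],P[...,2]
b=(abs(x-.54)<.06)&(abs(y+.25)<.06)
red=cv2.inRange(hsv,(0,90,40),(14,255,255))>0
q=P[b&red&(z>.206)];print(len(q),cv2.minAreaRect((q[:,:2]*1000).astype(np.float32)),np.median(q[:,2]))
q=P[b&red];print(q.min(0),q.max(0))
s=env.state();M=R.from_rotvec(s['tcp_rot']).as_matrix();print(M.round(3),s['eef_pos'].round(4))
a=np.arctan2(M[1,2],M[0,2]);t=np.arctan2(.9996,.03)
print('jaw',a,'dz',[((t-a+k*np.pi+np.pi/2)%np.pi)-np.pi/2 for k in(0,)])
E
```

```text
211 ((541.0824584960938, -251.94589233398438), (21.83022689819336, 61.93574905395508), 87.85848236083984) 0.21111522914657888
[ 0.50293577 -0.30975824 -0.00297713] [ 0.57696042 -0.19017961  0.21475   ]
[[-0.927 -0.     0.374]
 [-0.374  0.001 -0.927]
 [-0.    -1.    -0.001]] [ 0.1965 -0.4866  0.2111]
jaw -1.1869945741533046 dz [np.float64(-0.413804751501468)]
```

Emit:
carry_out([
  {"x": 20, "y": 15, "z": 40, "rz": -0.1, "jaw": 1},
  {"x": 55, "y": 35, "z": 65, "rz": -0.2, "jaw": 1},
  {"x": 95, "y": 62, "z": 75, "rz": -0.3, "jaw": 1},
  {"x": 135, "y": 90, "z": 80, "rz": -0.4, "jaw": 1},
  {"x": 172, "y": 117, "z": 80, "rz": -0.414, "jaw": 1},
])

```text
validation failed for argument at $.se...
```

Emit:
carry_out([
  {"x": 40, "y": 27, "jaw": 1},
  {"x": 80, "y": 54, "jaw": 1},
  {"x": 120, "y": 81, "jaw": 1},
  {"x": 155, "y": 106, "jaw": 1},
  {"x": 172, "y": 117, "jaw": 1},
])

```text
validation failed for argument at $.se...
```

```bash
cat > st.py <<'E'
from h import *
from scipy.spatial.transform import Rotation as R
s=env.state();M=R.from_rotvec(s['tcp_rot']).as_matrix()
print(s['clock'],s['eef_pos'].round(4),M.round(3).tolist(),s['force'].round(1),s['moment'].round(2),round(s['opening'],4),s['joints'].round(2))
E
python3 st.py; python3 -c "
from h import *
snap('wrist','w1');snap('top','top1')"
```

```text
0.15 [ 0.1965 -0.4866  0.2111] [[-0.927, -0.0, 0.374], [-0.374, 0.001, -0.927], [-0.0, -1.0, -0.001]] [-0.2 -0.4 -0.6] [-0.   -0.03 -0.05] 0.0857 [-1.41  0.31  1.5   0.    1.33 -0.22]
```

View pics/w1.png

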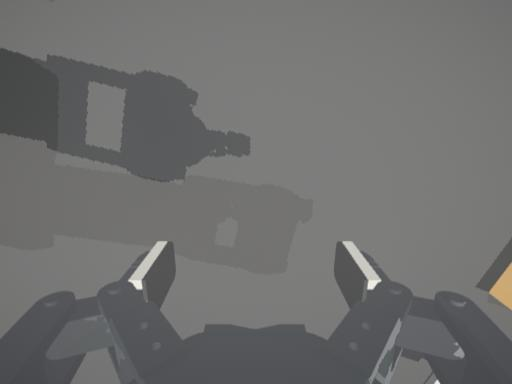

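Both moves were refused and nothing moved. The rows probably need every key, so I'll try that.

Emit:
carry_out([
  {"x": 20, "y": 15, "z": 40, "rx": 0, "ry": 0, "rz": -0.1, "jaw": 1},
  {"x": 55, "y": 35, "z": 65, "rx": 0, "ry": 0, "rz": -0.2, "jaw": 1},
  {"x": 95, "y": 62, "z": 75, "rx": 0, "ry": 0, "rz": -0.3, "jaw": 1},
  {"x": 135, "y": 90, "z": 80, "rx": 0, "ry": 0, "rz": -0.4, "jaw": 1},
  {"x": 172, "y": 117, "z": 80, "rx": 0, "ry": 0, "rz": -0.414, "jaw": 1},
])

```text
clock: 0.75
eef_pos: [0.3701, -0.3686, 0.2923]
tcp_rot: [-0.038, -2.204, 2.207]
force: [-0.3, 0.4, -1.1]
opening: 0.0856
```

Emit:
carry_out([
  {"x": 40, "y": 27, "z": 0, "rx": 0, "ry": 0, "rz": 0, "jaw": 1},
  {"x": 80, "y": 54, "z": 0, "rx": 0, "ry": 0, "rz": 0, "jaw": 1},
  {"x": 120, "y": 81, "z": 0, "rx": 0, "ry": 0, "rz": 0, "jaw": 1},
  {"x": 155, "y": 106, "z": 0, "rx": 0, "ry": 0, "rz": 0, "jaw": 1},
  {"x": 172, "y": 117, "z": 0, "rx": 0, "ry": 0, "rz": 0, "jaw": 1},
])

```text
clock: 1.25
eef_pos: [0.5428, -0.2502, 0.291]
tcp_rot: [-0.03, -2.209, 2.207]
force: [-0.4, -1.6, -0.6]
opening: 0.0854
```

```bash
python3 st.py; python3 -c "
from h import *
snap('wrist','w1')"
```

```text
1.25 [ 0.5428 -0.2502  0.291 ] [[-1.0, -0.0, -0.027], [0.027, 0.001, -1.0], [0.0, -1.0, -0.001]] [-0.4 -1.6 -0.6] [ 0.09  0.04 -0.02] 0.0854 [-0.63  0.44  1.11  0.    1.59  0.97]
```

View pics/w1.png

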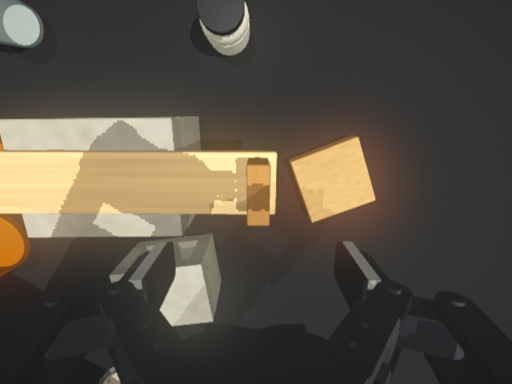

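The wrist view shows the cleat at about (258,190), between the fingers, with the carton at (335,180) and clear. I'll take the cleat position from this view too.

```bash
python3 - <<'E'
from h import *
d=load('w1');P=pts(d);x,y,z=P[...,0],P[...,1],P[...,2]
q=P[(z>.203)&(z<.22)&(abs(x-.54)<.06)&(abs(y+.25)<.04)]
print(len(q),cv2.minAreaRect((q[:,:2]*1000).astype(np.float32)),np.median(q[:,2]))
q=P[(abs(z-.166)<.004)&(abs(x-.54)<.08)&(y<-.2)&(y>-.3)];print(np.nanmin(q,0),np.nanmax(q,0),np.median(q[:,2]))
E
```

```text
1429 ((542.7481079101562, -254.3170623779297), (21.354097366333008, 59.23368835449219), 88.1964340209961) 0.21112837562441913
[ 0.50747784 -0.27442859  0.16200558] [ 0.57901191 -0.20001961  0.16995025] 0.16614171983204318
```

Emit:
carry_out([
  {"x": 0, "y": 0, "z": -40, "rx": 0, "ry": 0, "rz": 0, "jaw": 1},
  {"x": 0, "y": 0, "z": -80, "rx": 0, "ry": 0, "rz": 0, "jaw": 1},
  {"x": 0, "y": 0, "z": -100, "rx": 0, "ry": 0, "rz": 0, "jaw": 1},
  {"x": 0, "y": 0, "z": -107, "rx": 0, "ry": 0, "rz": 0, "jaw": 1},
  {"x": 0, "y": 0, "z": -107, "rx": 0, "ry": 0, "rz": 0, "jaw": 1},
])

```text
clock: 1.8
eef_pos: [0.5403, -0.253, 0.1843]
tcp_rot: [-0.033, -2.206, 2.205]
force: [-0.5, 1.3, 0.2]
opening: 0.0853
```

```bash
python3 st.py; python3 -c "
from h import *
snap('wrist','w2')"
```

```text
1.8 [ 0.5403 -0.253   0.1843] [[-1.0, -0.001, -0.031], [0.031, 0.0, -1.0], [0.001, -1.0, -0.0]] [-0.5  1.3  0.2] [0.03 0.05 0.02] 0.0853 [-0.63  0.49  1.31 -0.    1.34  0.97]
```

View pics/w2.png

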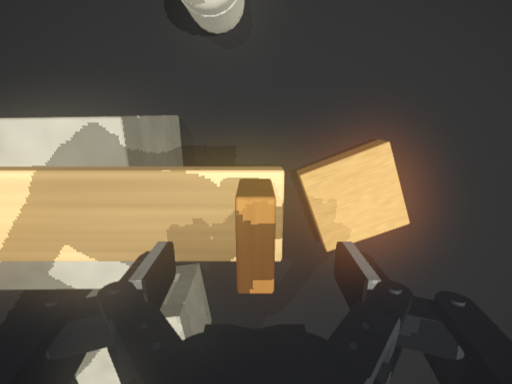

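The cleat at (255,240) is centred between the pads. I'll lower 3 mm and close.

Emit:
carry_out([
  {"x": 0, "y": 0, "z": -3, "rx": 0, "ry": 0, "rz": 0, "jaw": 0.8},
  {"x": 0, "y": 0, "z": -3, "rx": 0, "ry": 0, "rz": 0, "jaw": 0.6},
  {"x": 0, "y": 0, "z": -3, "rx": 0, "ry": 0, "rz": 0, "jaw": 0.45},
  {"x": 0, "y": 0, "z": -3, "rx": 0, "ry": 0, "rz": 0, "jaw": 0.3},
  {"x": 0, "y": 0, "z": -3, "rx": 0, "ry": 0, "rz": 0, "jaw": 0.2},
])

```text
clock: 2.35
eef_pos: [0.5408, -0.2531, 0.1822]
tcp_rot: [-0.034, -2.206, 2.208]
force: [-0.3, -1.8, 2.1]
opening: 0.0202
```

Emit:
carry_out([
  {"x": 0, "y": 0, "z": 0, "rx": 0, "ry": 0, "rz": 0, "jaw": 0.1},
  {"x": 0, "y": 0, "z": 0, "rx": 0, "ry": 0, "rz": 0, "jaw": 0},
  {"x": 0, "y": 0, "z": 0, "rx": 0, "ry": 0, "rz": 0, "jaw": 0},
  {"x": 0, "y": 0, "z": 0, "rx": 0, "ry": 0, "rz": 0, "jaw": 0},
  {"x": 0, "y": 0, "z": 0, "rx": 0, "ry": 0, "rz": 0, "jaw": 0},
])

```text
clock: 2.85
eef_pos: [0.5408, -0.2532, 0.1821]
tcp_rot: [-0.034, -2.206, 2.208]
force: [-0.4, -1.7, 5.8]
opening: 0.02
```

```bash
python3 st.py; python3 -c "
from h import *
snap('wrist','w3');snap('top','top3');snap('scene','scene3')"; python3 meas.py top3 scene3
```

```text
2.85 [ 0.5408 -0.2532  0.1821] [[-1.0, 0.001, -0.03], [0.03, -0.001, -1.0], [-0.001, -1.0, 0.001]] [-0.4 -1.7  5.8] [-0.28  0.13  0.02] 0.02 [-0.63  0.49  1.31 -0.    1.33  0.97]Traceback (most recent call last):
  File "meas.py", line 24, in <module>
    import sys; measure(sys.argv[1],sys.argv[2])
                ~~~~~~~^^^^^^^^^^^^^^^^^^^^^^^^^
  File "meas.py", line 10, in measure
    i=1+st[1:,4].argmax(); q=P[(l==i)&(z>.203)]
        ~~~~~~~~~~~~~~~^^
ValueError: attempt to get argmax of an empty sequence
```

View pics/scene3.png

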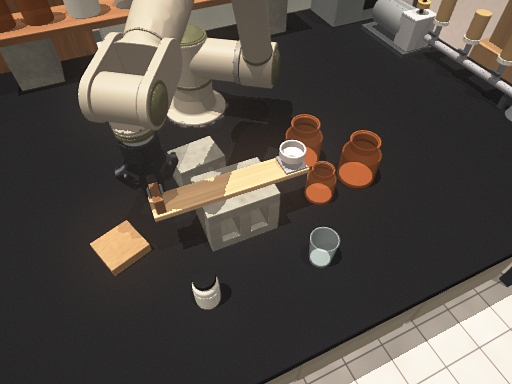

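Grip closed at 20 mm on the cleat, and the board is still flat. Now I'll slide gently.

Emit:
carry_out([
  {"x": 0.3, "y": 4, "z": 0, "rx": 0, "ry": 0, "rz": 0, "jaw": 0},
  {"x": 1, "y": 11, "z": 0, "rx": 0, "ry": 0, "rz": 0, "jaw": 0},
  {"x": 1.7, "y": 19, "z": 0, "rx": 0, "ry": 0, "rz": 0, "jaw": 0},
  {"x": 2.3, "y": 26, "z": 0, "rx": 0, "ry": 0, "rz": 0, "jaw": 0},
  {"x": 2.7, "y": 30, "z": 0, "rx": 0, "ry": 0, "rz": 0, "jaw": 0},
])

```text
clock: 3.5
eef_pos: [0.5434, -0.2239, 0.1821]
tcp_rot: [-0.035, -2.203, 2.21]
force: [-0.7, -7.1, 3.7]
opening: 0.0204
```

```bash
python3 st.py; cat > m2.py <<'E'
from h import *
import sys
def fit(a): 
    a=(a[:,:2]*1000).astype(np.float32); e=cv2.fitEllipse(a); c,r=cv2.minEnclosingCircle(a); return np.round(e[0],1),np.round(e[1],1),np.round(c,1),round(r,1),len(a)
for n in ('top','scene'):
    d=snap(n,n+sys.argv[1]);P=pts(d);hsv=cv2.cvtColor(d['color'],cv2.COLOR_RGB2HSV);x,y,z=P[...,0],P[...,1],P[...,2]
    roi=(x>.48)&(x<.64)&(y>-.36)&(y<.3)
    yl=(cv2.inRange(hsv,(15,50,60),(32,255,255))>0)&roi&(z>.155)&(z<.177)
    q=P[yl]; A=np.c_[q[:,:2],np.ones(len(q))]
    for _ in range(3):
        w=np.linalg.lstsq(A,q[:,2],rcond=None)[0]; k=abs(A@w-q[:,2])<.003; A,q=A[k],q[k]
    print(n,'board slope',w[:2].round(4),'z',np.median(q[:,2]).round(4),cv2.minAreaRect((q[:,:2]*1000).astype(np.float32)))
    wh=(hsv[...,1]<60)&roi&(y>0)&(z>.208)&(z<.23); q=P[wh]; print(' funnel rim',fit(q),q[:,2].max().round(4))
    red=cv2.inRange(hsv,(0,90,40),(14,255,255))>0
    for lo,hi in((.104,.116),(.05,.085)):
        q=P[red&(z>lo)&(z<hi)&(y>.12)&(y<.25)&roi]
        if len(q)>9: print(' bottle',lo,fit(q))
E
python3 m2.py 4
```

```text
3.5 [ 0.5434 -0.2239  0.1821] [[-1.0, 0.001, -0.03], [0.03, -0.003, -1.0], [-0.001, -1.0, 0.003]] [-0.7 -7.1  3.7] [-1.23  0.07  0.04] 0.0204 [-0.59  0.47  1.35 -0.    1.32  1.01]
top board slope [ 0.0009 -0.001 ] z 0.1659 ((548.9918212890625, -13.804306030273438), (339.1104431152344, 69.76325225830078), 88.62857055664062)
 funnel rim (array([552.8, 120.3]), array([61.4, 62. ]), array([553. , 120.6]), 33.0, 227) 0.2201
 bottle 0.104 (array([559.4, 191.8]), array([57.6, 58.8]), array([559.8, 191.8]), 32.1, 143)
 bottle 0.05 (array([559.4, 191. ]), array([77.6, 80.8]), array([559.4, 191.6]), 42.0, 154)
scene board slope [-0.0098  0.0012] z 0.1663 ((548.1110229492188, -42.745330810546875), (398.3393249511719, 72.65680694580078), 88.34233093261719)
 funnel rim (array([553.7, 121.8]), array([61.6, 62. ]), array([553.3, 122.4]), 34.0, 203) 0.2197
 bottle 0.104 (array([560.3, 192.5]), array([58.3, 59.1]), array([560.8, 194.2]), 33.0, 120)
 bottle 0.05 (array([560. , 192.5]), array([78.4, 79.2]), array([560.6, 192.7]), 43.2, 419)
```

The board is level and follows the gripper. Remaining, spout to mouth, is about (+6.7, +71) mm.

Emit:
carry_out([
  {"x": 0.5, "y": 5, "z": 0, "rx": 0, "ry": 0, "rz": 0, "jaw": 0},
  {"x": 1.5, "y": 14, "z": 0, "rx": 0, "ry": 0, "rz": 0, "jaw": 0},
  {"x": 2.5, "y": 24, "z": 0, "rx": 0, "ry": 0, "rz": 0, "jaw": 0},
  {"x": 3.5, "y": 34, "z": 0, "rx": 0, "ry": 0, "rz": 0, "jaw": 0},
  {"x": 4, "y": 40, "z": 0, "rx": 0, "ry": 0, "rz": 0, "jaw": 0},
])

```text
clock: 4.1
eef_pos: [0.5475, -0.1837, 0.1821]
tcp_rot: [-0.035, -2.203, 2.21]
force: [-0.1, -7.2, 4.7]
opening: 0.02
```

```bash
python3 st.py; python3 m2.py 5
```

```text
4.1 [ 0.5475 -0.1837  0.1821] [[-1.0, 0.001, -0.03], [0.03, -0.003, -1.0], [-0.001, -1.0, 0.003]] [-0.1 -7.2  4.7] [-1.26  0.09  0.  ] 0.02 [-0.53  0.45  1.38 -0.    1.31  1.08]
top board slope [ 0.0028 -0.0012] z 0.1658 ((552.5927124023438, 30.256271362304688), (330.505126953125, 69.03240966796875), 88.62003326416016)
 funnel rim (array([556.9, 160.4]), array([61.6, 62.1]), array([557.2, 160.9]), 33.1, 234) 0.2197
 bottle 0.104 (array([550.1, 218. ]), array([ 5.5, 28.2]), array([551.5, 217. ]), 15.3, 32)
 bottle 0.05 (array([576.4, 191.4]), array([ 91.4, 112.2]), array([547.2, 196.2]), 39.3, 143)
scene board slope [-0.0096  0.0003] z 0.1664 ((552.7355346679688, -2.13592529296875), (399.10943603515625, 72.04280853271484), 88.32650756835938)
 funnel rim (array([558. , 162.4]), array([61.5, 62.2]), array([557.6, 163.1]), 33.8, 208) 0.22
 bottle 0.104 (array([559.1, 191.5]), array([57.6, 62.1]), array([562.5, 192.2]), 31.0, 69)
 bottle 0.05 (array([559.9, 192.6]), array([78.4, 79.3]), array([559.8, 192. ]), 42.6, 402)
```

Emit:
carry_out([
  {"x": 0.4, "y": 5, "z": 0, "rx": 0, "ry": 0, "rz": 0, "jaw": 0},
  {"x": 1, "y": 13, "z": 0, "rx": 0, "ry": 0, "rz": 0, "jaw": 0},
  {"x": 1.7, "y": 21, "z": 0, "rx": 0, "ry": 0, "rz": 0, "jaw": 0},
  {"x": 2.2, "y": 28, "z": 0, "rx": 0, "ry": 0, "rz": 0, "jaw": 0},
  {"x": 2.5, "y": 31, "z": 0, "rx": 0, "ry": 0, "rz": 0, "jaw": 0},
])

```text
clock: 4.7
eef_pos: [0.55, -0.1529, 0.1822]
tcp_rot: [-0.035, -2.204, 2.21]
force: [-0.9, -9.0, 4.6]
opening: 0.0204
```

Emit:
carry_out([
  {"x": 0, "y": 0, "z": 0, "rx": 0, "ry": 0, "rz": 0, "jaw": 0},
  {"x": 0, "y": 0, "z": 0, "rx": 0, "ry": 0, "rz": 0, "jaw": 0},
  {"x": 0, "y": 0, "z": 0, "rx": 0, "ry": 0, "rz": 0, "jaw": 0},
  {"x": 0, "y": 0, "z": 0, "rx": 0, "ry": 0, "rz": 0, "jaw": 0},
  {"x": 0, "y": 0, "z": 0, "rx": 0, "ry": 0, "rz": 0, "jaw": 0},
])

```text
clock: 5.2
eef_pos: [0.5501, -0.1526, 0.1821]
tcp_rot: [-0.035, -2.205, 2.208]
force: [-0.1, -4.0, 6.4]
opening: 0.02
```

```bash
python3 st.py; python3 m2.py 6
```

```text
5.2 [ 0.5501 -0.1526  0.1821] [[-1.0, 0.001, -0.03], [0.03, -0.001, -1.0], [-0.001, -1.0, 0.001]] [-0.1 -4.   6.4] [-0.66  0.04  0.06] 0.02 [-0.48  0.44  1.4  -0.    1.3   1.13]
top board slope [ 0.0017 -0.0012] z 0.1658 ((555.426025390625, 68.60963439941406), (315.2763671875, 69.80213165283203), 88.58721923828125)
 funnel rim (array([559.3, 191.4]), array([61.8, 62. ]), array([560.1, 192. ]), 33.4, 241) 0.2192
 bottle 0.104 (array([529.5, 190.8]), array([ 0.8, 25.9]), array([529.9, 192.4]), 10.6, 10)
 bottle 0.05 (array([540.6, 190.2]), array([40.7, 61.5]), array([534.9, 190. ]), 33.1, 137)
scene board slope [-0.0087  0.0009] z 0.1664 ((554.8204345703125, 26.981918334960938), (396.94696044921875, 72.7657470703125), 88.44380187988281)
 funnel rim (array([560.1, 192.5]), array([61.6, 62.1]), array([559.6, 193.2]), 34.3, 208) 0.2209
 bottle 0.104 (array([558.7, 192.5]), array([59.3, 62.3]), array([562. , 193.4]), 31.7, 64)
 bottle 0.05 (array([559.8, 192.4]), array([78.5, 79.4]), array([561.4, 192.9]), 42.9, 393)
```

View pics/scene6.png

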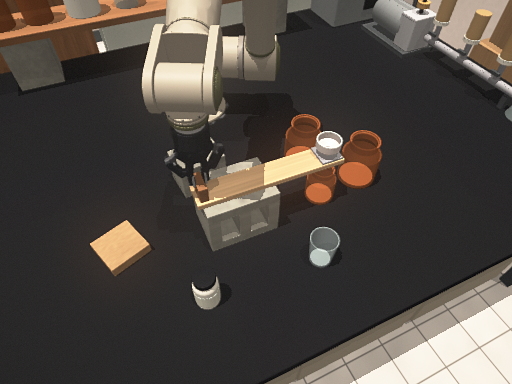

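The scene picture shows the funnel at (328,145) over the bottle at (320,183), the board level, and the gripper holding the cleat. The funnel axis matches the mouth centre within about 1 mm in both views, so I'm handing in.

```bash
python3 -c "
from bench import env
print(env.hand_in())"; python3 st.py
```

```text
the job is handed in; nothing more can be done
None
the job is handed in; nothing more can be done
```

I gripped the cleat across its 22 mm thickness and slid the board about 101 mm outward along the block in three gentle steps. I handed in at about 5.3 s with the grip still closed; no verdict is reported.

**Spout over mouth:** in the last pictures the funnel axis stood at (559–560, 191–193) mm. The mouth, measured before the funnel covered it, was at about (560, 192) mm, so they agree within about 1 mm in each view.

**Board:** level within 0.01 rad by depth. The tail-to-funnel slope was about 0.001. The scene camera showed about 0.009 across the board, steady throughout, and the top camera did not show that. The board's top stayed at 166 mm, so it was not lifted.

**Bottle:** it had not moved as far as I could see. The scene camera's circle fit on the bottle's body stayed at (560, 192) mm. The top camera's late bottle fits were useless because the funnel covered it.

**Other things:** I only saw by eye in the scene picture that the beaker, jar and box had not moved; I did not measure them. The spout itself was not seen directly; I took its position from the funnel's rim axis.

**Forces:** the wrist force was under 10 N at every reading I took. The first two move calls were refused because their rows left out keys; nothing moved.

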